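# Push the top-heavy glass crate into its parking bay

## Robot

A 7-joint arm with a two-finger parallel gripper is mounted at the origin on a cart in front of the work surface, level with it; the furniture and walls round the work are solid. World frame = base frame: x ahead of the robot, y to its left, z up, the work surface at z = 0. Lengths are in m, angles in rad, forces in N, time in s.
With the tool pointing down it reaches from about 0.4 to 0.875 m from the base axis. Payload 19.3 kg.
Tool frame: the origin (TCP) lies at the very end of the fingers, on their centre line; the grasp point (between the pads) lies 19 mm behind it; z points along the fingers, y is the direction in which the jaws open and shut (so a half turn about z gives the same grasp; the last joint's range is limited). The gripper opens to 85 mm and grips with 20 to 120 N. Pads are 22 mm wide; open, the fingers measure 114 mm over their backs; the gripper's body (76 mm by 85 mm) begins 54 mm behind the grasp point. The pads swing forward as they close: fully open they stand 13 mm farther back than shut.
Start: joints at [-1.322, 0.521, -0.036, 1.599, 0.021, 1.021, -0.113], TCP at [0.196, 0.593, 0.231] pointing down, gripper open.
Joint ranges: [-2.91, 2.91], [-0.3, 2.13], [-1.5, 1.42], [0.17, 2.43], [-1.26, 4.41], [0.16, 1.93], [-2.52, 2.52]. Speed limits (rad/s): [1.89, 1.89, 2.39, 2.39, 3.01, 3.01, 3.01].

## Interface

Orientations are given as [roll, pitch, yaw] about the fixed x, y, z axes, in that order (R = Rz(yaw) Ry(pitch) Rx(roll)).
In Python, from workcell import bot, vision, job_done gives the robot as it stands.
- The arm moves only by the tool arm_command, never from a script. Its arguments are lists of equal length, an entry for each row: "gripper": the finger opening in cm, from 0 to 8.54; "slide": the shift along the tool's x, y, z in cm, a list of three; "turn": the turn, a rotation vector about the tool's x, y, z in degrees, a list of three. A call has 1 to 5 rows; each row is the pose to reach, as a shift and turn from the pose commanded when the call began, along the tool's axes at that moment; what a row does not reach only later rows make up. A row lasts 1/8 s, in which the tool goes at most 62.5 mm and 10.7 degrees, less where a joint would pass 70% of its speed; a pose out of reach is approached as far as the arm can. A call with a gripper value outside its range is refused whole. The fingers move at their own pace and stop on an object; "force" is the grip in N (left out, the last holds). Time passes only in rows, so rows that repeat a pose let the fingers close. It gives the time, the measured TCP pose, the force and the opening at its end, in the units of the state.
- bot.observe(): the state, without advancing time (a new reading comes with each control period).
- vision.grab_frame(name): name is "scene" or "top" or "wrist"; returns the picture (480x640x3 uint8, blue, green, red); there is no depth.
- vision.camera_model(name): a dict with "mtx" (3x3 intrinsics, pixels), "T" (4x4, takes a point from camera to world coordinates). Camera axes: x right, y down, z forward; pixel columns grow to the right and rows downward; lengths in m; the calibration is good to about 2 mm. A picture is of the moment at which its call begins: read the wrist's pose just before it. camera_model takes no time and is no camera call; for the wrist camera it gives the pose at the moment of the call.
- job_done(): hands the job in, once; it reports no verdict.
The state is a dict: "clock": time; "qpos": joint angles; "qd": joint speeds; "joint_efforts": joint torques, N m; "position": TCP position; "tool_rot": TCP orientation; "force": force on the tool from outside, world axes, zero at the start; "moment": the same for the moment, N m; "grip_width": finger opening in m.
Only numpy, scipy, OpenCV 4.12 (cv2) and the standard library are available. Lean on these libraries where they do the work, as an engineer would, in place of code of your own. Each camera call takes 0.05 s, during which the arm holds its last target. There are 200 camera calls.

## Task

Push the tall, heavy wooden crate of glass strips across the table with your fingertips until it is fully home in the low three-sided plywood bay, its long face flat against the bay's back rail. It is top-heavy: let it slide standing upright, never tip it, and do not lift or carry it. Leave the glue tube, the tile nippers and the copper-tiled strip lying where they are.

Things in the scene. Friction and masses are not known exactly. Their poses are not given: they have to be found in the camera images.
- crate: loose crate of light wood packed with upright glass strips, about 0.85 kg, 72 mm deep (x), 150 wide (y), 98 tall to the rim, strips to 106. Origin: centre of the underside; x points from the face nearer the robot to the face nearer the bay, z up. Starts 0.14 to 0.175 m before home, up to 25 mm off the bay's centre line and up to 0.2 rad turned from the bay. Friction on the table is high.
- crate_face (a point): centre of the base board on the crate's long face nearer the robot, 34 mm above the table, 36 mm behind the crate's origin; axes as the crate's. The board is flat, 14 to 54 mm up, over the full 150 mm; another board from 62 mm up. Pushed near the rim the crate tips; pushed at 15 to 30 mm it slides on its runners (8 mm high, 52 mm long). Two fingertips spread along y here also steer it.
- bay: fixed bay of plywood rails 14 mm thick, 22 high, no floor, open towards the robot (-x), may be turned. Origin: on the table, where the crate's origin lies when home; x points to the back rail, whose inner face is at x = +36 mm. Side rails' inner faces at y = +-83 mm (8 mm clearance a side) from x = +36 to -20 mm, then flaring out to about x = -46, y = +-100 mm.
- bay_mouth (a point): on the table, in the middle of the straight side rails' near ends, 20 mm before the bay's origin (bay x = -20 mm); axes as the bay's. With the crate home its near face stands 16 mm nearer the robot than this point.
- glue_tube: loose tube of craft glue lying on the table left of the bay, 32 x 119 x 24 mm, long axis along its y; origin under its centre. Leave it alone.
- nippers: loose tile nippers with red handles lying on the table to the right of the way, 52 x 199 x 15 mm, long axis along y; origin under the centre. Leave them alone.
- copper_piece: loose strip with three copper tiles, 21 x 56 x 7 mm, lying to the left of the way; origin under its centre. Leave it alone.

How it is judged:
At the end, for the whole second after the job is handed in: The crate stands upright and still on the table in the bay, its origin within 6 mm of home along the bay's x and 12 mm along y, turned less than 0.05 rad from the bay; the glue tube, nippers and copper-tiled strip lie within 15 mm of where they were (x of crate in the frame of bay between -0.006 and 0.006 m and y of crate in the frame of bay between -0.012 and 0.012 m and angle between the x axis of crate and the x axis of bay, either way round below 0.05 rad and angle between crate's own z axis and vertical below 0.03 rad and height (world z) of crate below 0.004 m and linear speed of crate below 0.01 m/s and distance of each of glue_tube, nippers, copper_piece from where it was at the start of the episode below 0.015 m); the robot touches nothing.
It fails at once if the crate tips (leans more than 0.2 rad) (angle between crate's own z axis and vertical above 0.2 rad).
It fails at once if the crate is lifted (its underside's centre rises more than 10 mm) (height (world z) of crate above 0.01 m).
It fails at once if the glue tube is moved more than 15 mm (distance of glue_tube from where it was at the start of the episode above 0.015 m).
It fails at once if the nippers are moved more than 15 mm (distance of nippers from where it was at the start of the episode above 0.015 m).
It fails at once if the copper-tiled strip is moved more than 15 mm (distance of copper_piece from where it was at the start of the episode above 0.015 m).
It also fails if it takes over 45 s, if anything falls off the work surface, if the arm or the gripper's body presses on something with over 40 N, if the wrist force passes 120 N, or if a joint passes its speed limit or range.

## Working session

There is one attempt and no reset: what is moved stays moved. The work goes in short steps, Python scripts to look and compute and a tool call to move; the robot and the scene stay as the last step left them, time stands still between calls to the robot, and variables do not carry over. Pictures are saved under pics/ and viewed, about 8 in all and at most 12, crops included, and the job is handed in when it is done.

Besides the shell and the picture viewer there is one more tool, called after ">>>" as name(argument=value, ...) on one line, values as JSON. arm_command: Moves the arm, as the interface text tells. Its arguments: {"type":"object","properties":{"gripper":{"type":"array","items":{"type":"number"}},"slide":{"type":"array","items":{"type":"array","items":{"type":"number"}}},"turn":{"type":"array","items":{"type":"array","items":{"type":"number"}}},"force":{"type":"number"}},"required":["gripper","slide","turn"]}

```bash
mkdir -p pics; python3 - <<'E'
from workcell import bot, vision
import cv2,numpy as np
for n in("top","scene"):
    cv2.imwrite(f"pics/{n}0.png",vision.grab_frame(n)); m=vision.camera_model(n); print(n,m["mtx"].round(1).tolist(),m["T"].round(3).tolist())
s=bot.observe(); print(s)
E
```

```text
top [[454.2, 0.0, 314.7], [0.0, 454.2, 237.5], [0.0, 0.0, 1.0]] [[-0.002, -0.996, 0.09, 0.46], [-1.0, 0.002, -0.004, 0.156], [0.004, -0.09, -0.996, 0.914], [0.0, 0.0, 0.0, 1.0]]
scene [[520.8, 0.0, 322.4], [0.0, 520.8, 242.2], [0.0, 0.0, 1.0]] [[0.806, -0.331, 0.491, 0.054], [-0.591, -0.484, 0.645, -0.499], [0.024, -0.81, -0.586, 0.659], [0.0, 0.0, 0.0, 1.0]]
{'clock': 0.1, 'qpos': array([-1.32220358,  0.52194472, -0.03630574,  1.59994673,  0.02113095,
        1.02108829, -0.11277278]), 'qd': array([-0.00201413, -0.00225884,  0.00052754, -0.00042821, -0.00011217,
       -0.00178206,  0.00034713]), 'joint_efforts': array([ 3.69807167e-03, -9.28481627e+01,  1.98387288e+00, -3.70538092e+01,
        1.80929422e-02,  5.27275624e-03,  7.26950225e-05]), 'position': array([0.19581961, 0.59321662, 0.23079107]), 'tool_rot': array([-3.14058707e+00,  2.18911300e-05,  2.82276117e+00]), 'force': array([ 0.02322257, -0.23472541, -0.09990829]), 'moment': array([0.06142548, 0.02466413, 0.01864544]), 'grip_width': 0.08540011555996482}
```

View pics/top0.png

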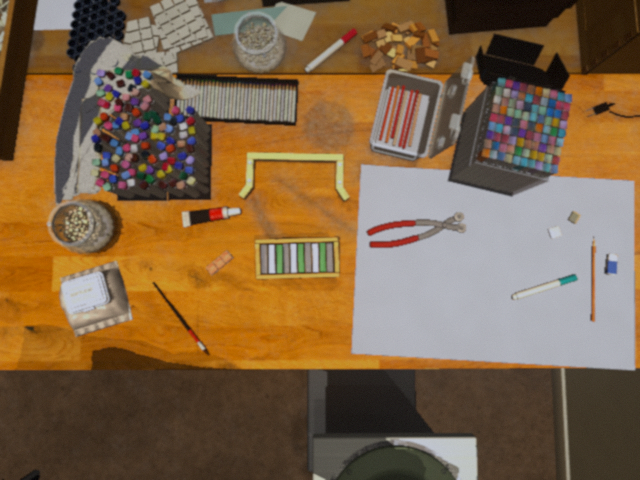

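View pics/scene0.png

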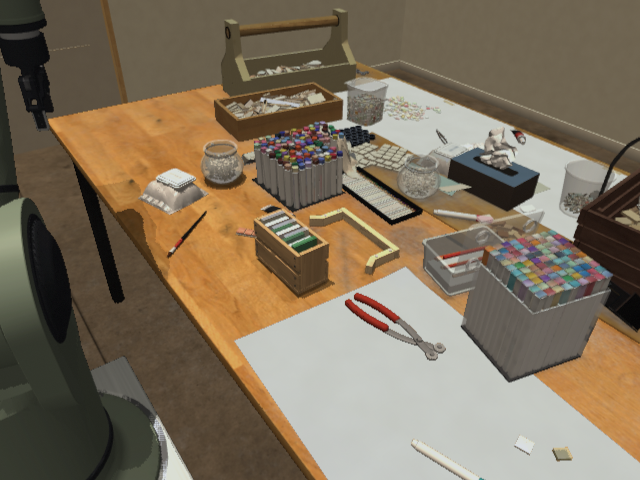

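```bash
cat > h.py <<'E'
import numpy as np,cv2
from workcell import vision
def ray(n,uv,z,m=None):
    m=m or vision.camera_model(n); uv=np.atleast_2d(uv).astype(float)
    d=np.c_[uv,np.ones(len(uv))]@np.linalg.inv(m["mtx"]).T@m["T"][:3,:3].T
    o=m["T"][:3,3]; return o+d*((z-o[2])/d[:,2])[:,None]
E
python3 - <<'E'
import cv2,numpy as np
from h import *
im=cv2.imread("pics/top0.png")
hsv=cv2.cvtColor(im,cv2.COLOR_BGR2HSV)
for p in [(290,156),(245,180),(300,242),(259,262),(300,275),(200,120),(200,300),(340,180)]: print(p,hsv[p[1],p[0]])
c=im[140:300,230:360]; cv2.imwrite("pics/crop.png",cv2.resize(c,None,fx=4.5,fy=3.75,interpolation=cv2.INTER_NEAREST))
for z,ps in ((.022,[(247,153),(343,153),(241,197),(347,199)]),(.098,[(256,239),(338,236),(339,276),(258,279)])): print(z,ray("top",ps,z).round(3).tolist())
E
```

```text
(290, 156) [ 31  97 200]
(245, 180) [ 19 167 174]
(300, 242) [ 20 168 123]
(259, 262) [ 20 165 165]
(300, 275) [ 21 160 196]
(200, 120) [16 70 69]
(200, 300) [ 17 222 198]
(340, 180) [ 32  46 199]
0.022 [[0.711, 0.288, 0.022], [0.71, 0.095, 0.022], [0.621, 0.299, 0.022], [0.617, 0.088, 0.022]]
0.098 [[0.531, 0.259, 0.098], [0.536, 0.111, 0.098], [0.464, 0.109, 0.098], [0.459, 0.254, 0.098]]
```

View pics/crop.png

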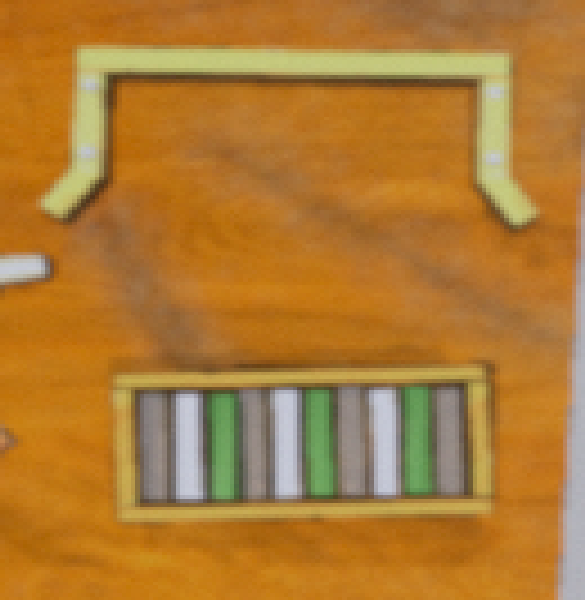

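```bash
cat >> h.py <<'E'
def mask(im,lo,hi,box):
    m=cv2.inRange(cv2.cvtColor(im,cv2.COLOR_BGR2HSV),lo,hi); o=np.zeros_like(m); u0,v0,u1,v1=box; o[v0:v1,u0:u1]=m[v0:v1,u0:u1]; return o
def big(m): return max(cv2.findContours(m,cv2.RETR_EXTERNAL,cv2.CHAIN_APPROX_NONE)[0],key=cv2.contourArea)
def edges(m,u0,u1,inner=True):
    "sub-pixel-ish: rows of first and last mask pixel in columns u0..u1 -> top & bottom line points"
    t=[];b=[]
    for u in range(u0,u1):
        r=np.flatnonzero(m[:,u]); 
        if len(r): t.append((u,r[0]-.5)); b.append((u,r[-1]+.5))
    return np.array(t),np.array(b)
def line(p):
    vx,vy,x,y=cv2.fitLine(p[:,:2].astype(np.float32),cv2.DIST_HUBER,0,.001,.001).ravel(); return np.array([x,y]),np.array([vx,vy])
E
cat > meas.py <<'E'
from h import *
def crate(im,box):
    m=mask(im,(15,0,60),(28,195,255),box)|mask(im,(35,0,0),(180,255,255),box)|mask(im,(0,0,0),(180,60,255),box)
    m=cv2.morphologyEx(m,cv2.MORPH_CLOSE,np.ones((5,5)))
    c=big(m).reshape(-1,2); w=ray("top",c,.098)
    (cx,cy),s,a=cv2.minAreaRect(w[:,:2].astype(np.float32))
    q=cv2.boxPoints(((cx,cy),s,a)); return m,(cx,cy),s,a,q
E
python3 - <<'E'
from meas import *
im=cv2.imread("pics/top0.png")
mb=mask(im,(25,40,120),(38,190,255),(232,148,356,205)); c=big(mb).reshape(-1,2); print(cv2.boundingRect(c))
t,b=edges(mb,260,332)
for n,p in(("outer",t),("inner",b)):
    o,d=line(ray("top",p,.022)); print(n,o,"yaw",np.arctan(-d[0]/d[1]))
# side rails, rows 160..178
for n,u0,u1 in(("L",232,290),("R",300,356)):
  pts=[]
  for v in range(162,178):
    r=np.flatnonzero(mb[v,u0:u1])+u0; pts.append((r[0]-.5,v,r[-1]+.5))
  pts=np.array(pts)
  for k in(0,2):
    o,d=line(ray("top",pts[:,[k,1]],.022)); print(n,k,o,"yaw",np.arctan(d[1]/d[0]))
m,c,s,a,q=crate(im,(245,225,350,292)); print("crate",c,s,a,q.round(4).tolist())
t,b=edges(m,265,332)
for p in(t,b):
    o,d=line(ray("top",p,.098)); print(o,"yaw",np.arctan(-d[0]/d[1]))
E
```

```text
(240, 153, 108, 47)
outer [0.71051246 0.20127313] yaw -0.02175303
inner [0.69761336 0.18241787] yaw -0.021412568
L 0 [0.67551666 0.28843507] yaw 0.0113496315
L 2 [0.6755042  0.27645904] yaw 0.010204267
R 0 [0.6789954  0.10863239] yaw -0.0063422737
R 2 [0.6767434  0.09664902] yaw -0.0075274017
crate (0.5076258182525635, 0.17649401724338531) (0.17134423553943634, 0.0971955955028534) 89.91120910644531 [[0.45890000462532043, 0.0908999964594841], [0.5561000108718872, 0.09070000052452087], [0.5564000010490417, 0.2621000111103058], [0.459199994802475, 0.2621999979019165]]
[0.5413536  0.18693863] yaw -0.12510665
[0.46095967 0.17784393] yaw 0.01966305
```

>>> arm_command(gripper=[8.5, 8.5, 8.5, 8.5, 8.5], slide=[[-34, -31, 0], [-34, -31, 0], [-34, -31, 0], [-34, -31, 0], [-34, -31, 0]], turn=[[-4.6, -29.8, -17], [-4.6, -29.8, -17], [-4.6, -29.8, -17], [-4.6, -29.8, -17], [-4.6, -29.8, -17]])

```text
clock: 0.72
position: [0.3489, 0.3198, 0.2309]
tool_rot: [-3.141, 0.524, 3.13]
force: [2.5, 1.1, 0.0]
grip_width: 0.0848
```

>>> arm_command(gripper=[8.5, 8.5, 8.5, 8.5, 8.5], slide=[[1.4, -13, 16.5], [1.4, -13, 16.5], [1.4, -13, 16.5], [1.4, -13, 16.5], [1.4, -13, 16.5]], turn=[[0, 0, 0], [0, 0, 0], [0, 0, 0], [0, 0, 0], [0, 0, 0]])

```text
clock: 1.35
position: [0.3878, 0.2061, 0.1072]
tool_rot: [-2.925, 0.49, -3.026]
force: [0.4, -0.4, -0.5]
grip_width: 0.085
```

```bash
python3 - <<'E'
from h import *
from workcell import bot
s=bot.observe(); print(s["position"],s["tool_rot"],s["qpos"].round(2),s["force"].round(1))
cv2.imwrite("pics/scene1.png",vision.grab_frame("scene"))
E
```

```text
[0.38778925 0.20612228 0.107196  ] [-2.92453024  0.48985058 -3.0262493 ] [-0.72  0.47 -0.36  2.41  1.38  0.69 -0.68] [ 0.4 -0.4 -0.5]
```

View pics/scene1.png

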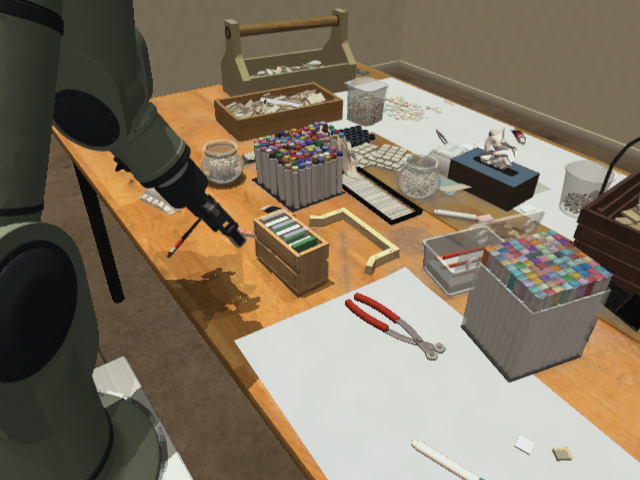

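```bash
cat > go.py <<'E'
import sys,numpy as np
from scipy.spatial.transform import Rotation as R
from workcell import bot
def go(p,tilt,yaw=3.127):
    s=bot.observe(); A=R.from_euler("xyz",s["tool_rot"]); B=R.from_euler("xyz",[np.pi,np.radians(tilt),yaw])
    print("at",s["position"].round(4),"F",s["force"].round(1),"q",s["qpos"].round(2),"slide",(A.inv().apply(np.array(p)-s["position"])*100).round(2),"turn",(A.inv()*B).as_rotvec(degrees=True).round(1))
if __name__=="__main__": a=list(map(float,sys.argv[1:])); go(a[:3],*a[3:])
E
python3 go.py .437 .19 .10 30; python3 go.py .437 .19 .10 25
```

```text
at [0.3871 0.2033 0.1043] F [-1.7 -4.2 -3. ] q [-0.71  0.47 -0.37  2.41  1.38  0.7  -0.68] slide [-4.05 -1.28  2.97] turn [-9.1 -1.5  6.8]
at [0.3871 0.2033 0.1043] F [-1.7 -4.2 -3. ] q [-0.71  0.47 -0.37  2.41  1.38  0.7  -0.68] slide [-4.05 -1.28  2.97] turn [-9.4  3.5  6.4]
```

>>> arm_command(gripper=[8.5, 8.5, 8.5, 8.5], slide=[[-2, -0.6, 1.5], [-4, -1.3, 3], [-4, -1.3, 3], [-4, -1.3, 3]], turn=[[-4.5, -0.7, 3.4], [-9.1, -1.5, 6.8], [-9.1, -1.5, 6.8], [-9.1, -1.5, 6.8]])

```text
clock: 1.9
position: [0.4377, 0.1914, 0.1027]
tool_rot: [3.134, 0.527, 3.121]
force: [-1.1, -0.2, -0.7]
grip_width: 0.0851
```

```bash
python3 go.py .437 .187 .03 30
```

```text
at [0.4377 0.1914 0.1027] F [-1.1 -0.2 -0.7] q [-0.26  0.51 -0.66  2.43  1.75  0.69 -0.89] slide [ 3.71 -0.48  6.25] turn [ 0.2  0.2 -0.3]
```

>>> arm_command(gripper=[8.5, 8.5, 8.5], slide=[[0.7, -0.2, 1.7], [1.4, -0.4, 3.4], [2, -0.5, 4.9]], turn=[[0, 0, 0], [0, 0, 0], [0, 0, 0]])

```text
clock: 2.28
position: [0.444, 0.1879, 0.0491]
tool_rot: [3.137, 0.526, 3.126]
force: [-0.1, -0.1, -0.3]
grip_width: 0.0852
```

```bash
python3 go.py .445 .187 .012 30; python3 - <<'E'
from h import *
im=vision.grab_frame("scene")[170:330,170:370]; cv2.imwrite("pics/scene2.png",cv2.resize(im,None,fx=3.6,fy=3.6,interpolation=cv2.INTER_CUBIC))
E
```

```text
at [0.444  0.1879 0.0491] F [-0.1 -0.1 -0.3] q [-0.08  0.76 -0.87  2.43  1.89  0.93 -0.94] slide [ 1.78 -0.1   3.26] turn [ 0.2  0.2 -0.1]
```

View pics/scene2.png

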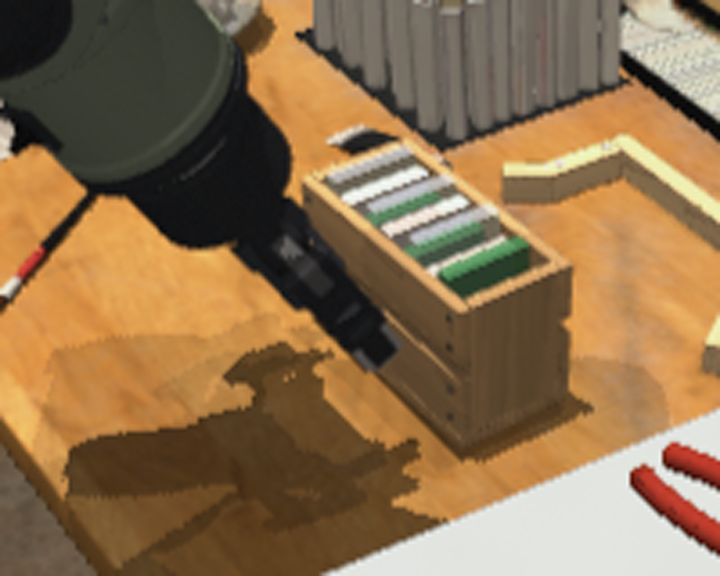

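>>> arm_command(gripper=[8.5, 8.5, 8.5, 8.5], slide=[[0.7, 0, 1.3], [1.4, 0, 2.4], [1.9, 0, 3.4], [1.9, 0, 3.4]], turn=[[0, 0, 0], [0, 0, 0], [0, 0, 0], [0, 0, 0]])

```text
clock: 2.82
position: [0.4448, 0.1883, 0.0108]
tool_rot: [3.137, 0.527, 3.126]
force: [-1.0, 0.1, -0.2]
grip_width: 0.085
```

```bash
python3 go.py .455 .184 .009 30
```

```text
at [0.4448 0.1883 0.0108] F [-1.   0.1 -0.2] q [-0.09  0.88 -0.86  2.43  2.    1.02 -1.01] slide [-0.79 -0.42  0.67] turn [ 0.3  0.2 -0. ]
```

>>> arm_command(gripper=[8.5, 8.5, 8.5, 8.5, 8.5], slide=[[-0.43, -0.4, 0.25], [-0.87, -0.4, 0.5], [-1.3, -0.4, 0.75], [-1.73, -0.4, 1.0], [-2.16, -0.4, 1.25]], turn=[[0, 0, 0], [0, 0, 0], [0, 0, 0], [0, 0, 0], [0, 0, 0]])

```text
clock: 3.45
position: [0.4698, 0.1839, 0.0115]
tool_rot: [3.134, 0.527, 3.125]
force: [-10.6, -0.4, 6.1]
grip_width: 0.085
```

```bash
cat > chk.py <<'E'
import sys
from h import *
from workcell import bot
s=bot.observe(); print(s["position"].round(4),s["tool_rot"].round(3),s["force"].round(1),s["qpos"].round(2))
n=sys.argv[1]; im=vision.grab_frame("top"); cv2.imwrite(f"pics/top{n}.png",im)
c=im[140:300,230:360]; cv2.imwrite(f"pics/tc{n}.png",cv2.resize(c,None,fx=4.5,fy=3.75,interpolation=cv2.INTER_NEAREST))
E
python3 chk.py 1
```

```text
[0.4698 0.1839 0.0115] [3.134 0.527 3.125] [-10.6  -0.4   6.1] [-0.05  0.87 -0.84  2.38  2.    0.97 -0.94]
```

View pics/tc1.png

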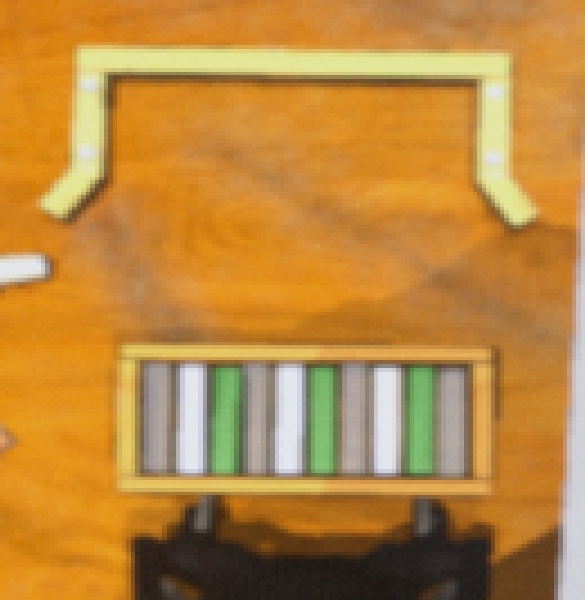

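>>> arm_command(gripper=[8.5, 8.5, 8.5, 8.5, 8.5], slide=[[-0.43, 0.04, 0.25], [-0.87, 0.08, 0.5], [-1.3, 0.12, 0.75], [-1.73, 0.16, 1.0], [-2.16, 0.2, 1.25]], turn=[[0, 0, 0], [0, 0, 0], [0, 0, 0], [0, 0, 0], [0, 0, 0]])

```text
clock: 4.12
position: [0.4949, 0.1853, 0.0116]
tool_rot: [3.135, 0.527, 3.124]
force: [-8.1, -0.4, 3.9]
grip_width: 0.0849
```

>>> arm_command(gripper=[8.5, 8.5, 8.5, 8.5, 8.5], slide=[[-0.43, 0.04, 0.25], [-0.87, 0.08, 0.5], [-1.3, 0.12, 0.75], [-1.73, 0.16, 1.0], [-2.16, 0.2, 1.25]], turn=[[0, 0, 0], [0, 0, 0], [0, 0, 0], [0, 0, 0], [0, 0, 0]])

```text
clock: 4.75
position: [0.5199, 0.1869, 0.0116]
tool_rot: [3.135, 0.527, 3.124]
force: [-7.5, -0.7, 2.7]
grip_width: 0.085
```

>>> arm_command(gripper=[8.5, 8.5, 8.5, 8.5, 8.5], slide=[[-0.43, 0.04, 0.25], [-0.87, 0.08, 0.5], [-1.3, 0.12, 0.75], [-1.73, 0.16, 1.0], [-2.16, 0.2, 1.25]], turn=[[0, 0, 0], [0, 0, 0], [0, 0, 0], [0, 0, 0], [0, 0, 0]])

```text
clock: 5.38
position: [0.5449, 0.1885, 0.0117]
tool_rot: [3.135, 0.527, 3.124]
force: [-6.6, -1.4, 1.5]
grip_width: 0.0853
```

```bash
python3 chk.py 2; python3 go.py .622 .193 .009 30
```

```text
[0.5449 0.1885 0.0117] [3.135 0.527 3.124] [-6.6 -1.4  1.5] [-0.01  0.87 -0.77  2.22  1.96  0.85 -0.75]
at [0.5456 0.1886 0.0119] F [-4.5 -0.1  0.6] q [-0.01  0.87 -0.77  2.22  1.96  0.85 -0.75] slide [-6.45  0.55  4.09] turn [ 0.3  0.2 -0.2]
```

View pics/tc2.png

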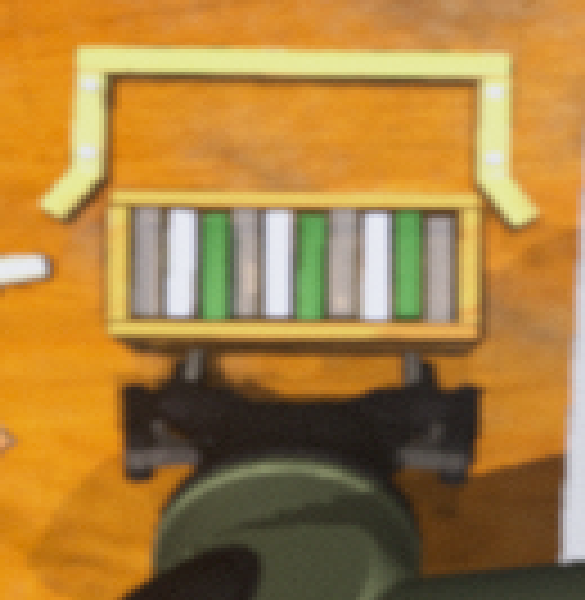

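>>> arm_command(gripper=[8.5, 8.5, 8.5, 8.5, 8.5], slide=[[-0.43, 0.04, 0.26], [-0.87, 0.08, 0.52], [-1.3, 0.12, 0.78], [-1.73, 0.16, 1.04], [-2.16, 0.2, 1.3]], turn=[[0, 0, 0], [0, 0, 0], [0, 0, 0], [0, 0, 0], [0, 0, 0]])

```text
clock: 6.05
position: [0.5699, 0.1904, 0.0115]
tool_rot: [3.135, 0.527, 3.125]
force: [-9.8, -0.8, 7.4]
grip_width: 0.0851
```

>>> arm_command(gripper=[8.5, 8.5, 8.5, 8.5, 8.5], slide=[[-0.43, 0.02, 0.25], [-0.87, 0.04, 0.5], [-1.3, 0.06, 0.75], [-1.73, 0.08, 1.0], [-2.16, 0.1, 1.25]], turn=[[0, 0, 0], [0, 0, 0], [0, 0, 0], [0, 0, 0], [0, 0, 0]])

```text
clock: 6.68
position: [0.5949, 0.1911, 0.0116]
tool_rot: [3.134, 0.527, 3.125]
force: [-7.8, -0.1, 4.2]
grip_width: 0.0846
```

```bash
python3 chk.py 3
```

```text
[0.5949 0.1911 0.0116] [3.134 0.527 3.125] [-7.8 -0.1  4.2] [ 0.    0.88 -0.73  2.11  1.91  0.78 -0.62]
```

View pics/tc3.png

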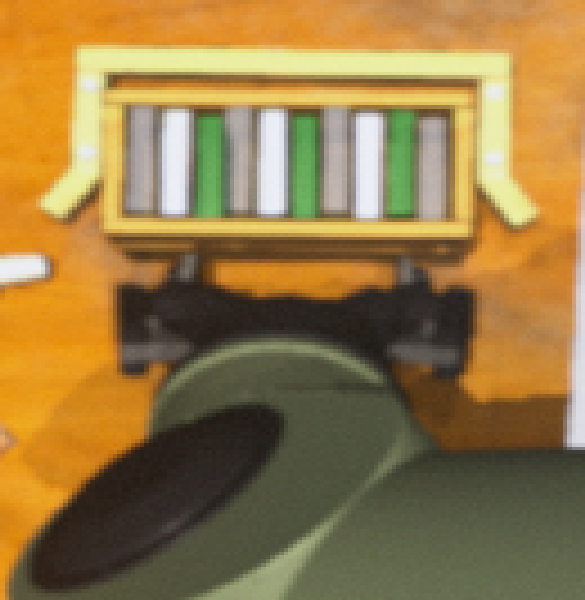

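>>> arm_command(gripper=[8.5, 8.5, 8.5, 8.5, 8.5], slide=[[-0.43, 0, 0.25], [-0.87, 0, 0.5], [-1.21, 0, 0.7], [-1.56, 0, 0.9], [-1.82, 0, 1.05]], turn=[[0, 0, 0], [0, 0, 0], [0, 0, 0], [0, 0, 0], [0, 0, -0.3]])

```text
clock: 7.35
position: [0.616, 0.1908, 0.0117]
tool_rot: [3.137, 0.527, 3.13]
force: [-8.0, -0.3, 2.2]
grip_width: 0.0853
```

>>> arm_command(gripper=[8.5, 8.5], slide=[[-0.13, 0, 0.08], [-0.26, 0, 0.15]], turn=[[0, 0, 0], [0, 0, 0]])

```text
clock: 7.6
position: [0.6189, 0.1908, 0.0116]
tool_rot: [3.137, 0.527, 3.131]
force: [-7.7, 0.2, 2.9]
grip_width: 0.0848
```

>>> arm_command(gripper=[8.5, 8.5], slide=[[-0.13, 0, 0.08], [-0.26, 0, 0.15]], turn=[[0, 0, 0], [0, 0, 0]])

```text
clock: 7.85
position: [0.6216, 0.1908, 0.0115]
tool_rot: [3.137, 0.527, 3.131]
force: [-14.4, -0.7, 5.7]
grip_width: 0.0847
```

>>> arm_command(gripper=[8.5, 8.5], slide=[[-0.09, 0, 0.05], [-0.13, 0, 0.08]], turn=[[0, 0, 0], [0, 0, 0]])

```text
clock: 8.1
position: [0.6219, 0.191, 0.0113]
tool_rot: [3.137, 0.525, 3.131]
force: [-25.5, -2.5, 15.4]
grip_width: 0.0851
```

```bash
python3 chk.py 4
```

```text
[0.6219 0.191  0.0113] [3.137 0.525 3.131] [-25.5  -2.5  15.4] [ 0.01  0.89 -0.71  2.05  1.88  0.74 -0.54]
```

View pics/tc4.png

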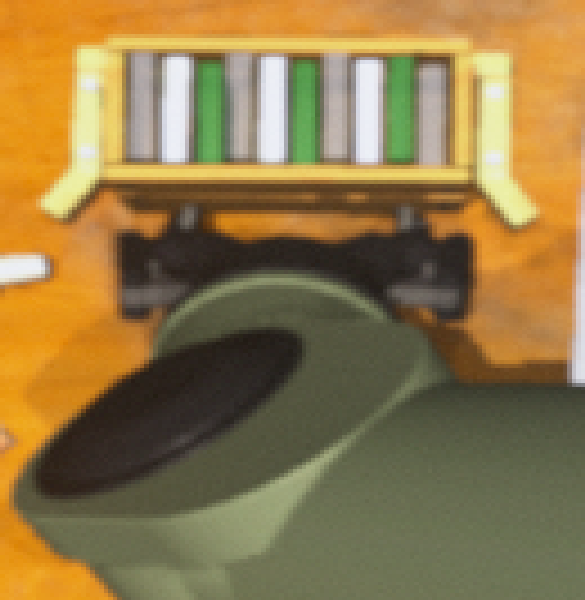

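>>> arm_command(gripper=[8.5, 8.5, 8.5, 8.5, 8.5], slide=[[0.5, 0, -0.3], [1.5, 0, -0.87], [3.5, 0, -2.0], [6, 0, -3.46], [6, 0, -3.46]], turn=[[0, 0, 0], [0, 0, 0], [0, 0, 0], [0, 0, 0], [0, 0, 0]])

```text
clock: 8.78
position: [0.5529, 0.1915, 0.0112]
tool_rot: [3.138, 0.527, 3.132]
force: [0.6, 0.2, 0.7]
grip_width: 0.0849
```

```bash
python3 chk.py 5; python3 - <<'E'
from h import *
a=cv2.imread("pics/top0.png");b=cv2.imread("pics/top5.png")
# other items unchanged?
for n,(u0,v0,u1,v1) in dict(glue=(178,203,244,230),nip=(364,208,470,250),cop=(203,250,235,276)).items():
    print(n,[cv2.phaseCorrelate(*(cv2.cvtColor(i[v0:v1,u0:u1],cv2.COLOR_BGR2GRAY).astype(np.float32) for i in(a,b)))])
E
```

```text
[0.5529 0.1915 0.0112] [3.138 0.527 3.132] [0.6 0.2 0.7] [-0.01  0.87 -0.76  2.2   1.95  0.83 -0.72]
glue [((-0.0652140533650325, 0.49873652169266336), 0.8593605979970453)]
nip [((0.024876167066828714, 0.48191506751916435), 0.9154548739209587)]
cop [((0.14077799213827724, 0.6798111428248692), 0.9991023231435705)]
```

View pics/tc5.png

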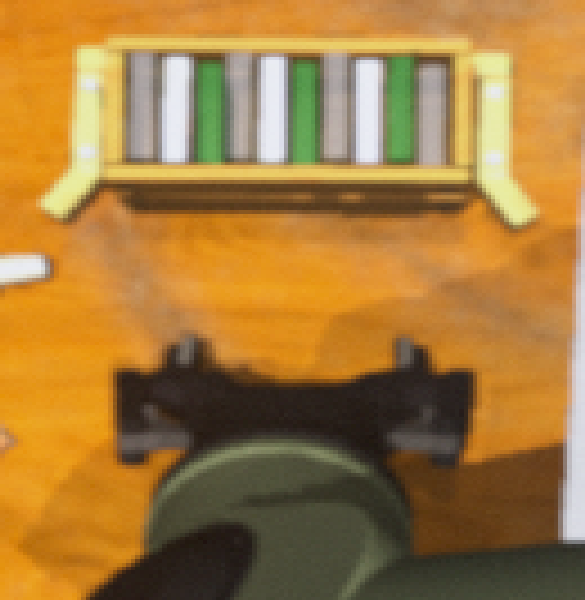

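```bash
python3 - <<'E'
from h import *
c=np.array([(106,39),(471,40),(474,180),(104,179)])/[4.5,3.75]+[230,140]
w=ray("top",c,.098); print(w.round(4).tolist(),w.mean(0)); 
b=np.array([(78,47),(511,54),(110,73),(477,79)])/[4.5,3.75]+[230,140]
print(ray("top",b,.022).round(4).tolist())
E
```

```text
[[0.6941, 0.2647, 0.098], [0.6935, 0.1159, 0.098], [0.624, 0.1151, 0.098], [0.6247, 0.2648, 0.098]] [0.65905195 0.19009134 0.098     ]
[[0.7115, 0.2872, 0.022], [0.7076, 0.0943, 0.022], [0.6974, 0.2728, 0.022], [0.6939, 0.1095, 0.022]]
```

```bash
python3 -c "
from workcell import job_done; print(job_done())"
```

```text
the job is handed in; nothing more can be done
None
```

I pushed the crate upright into the bay, low on its base board with two spread fingertips. When it met the back rail the push force rose to about 25 N. I then backed the arm off about 7 cm, clear of everything, and handed in at about 9 s on the robot's clock.

My last top-camera check, with corners picked by hand and good to about 2 mm, showed:
- **Depth:** the crate is about 0.6 mm short of home along the bay's x, against a limit of 6 mm.
- **Sideways:** it is about 1 mm off the bay's centre line, against a limit of 12 mm.
- **Turn:** it is about 0.017 rad off the bay, against a limit of 0.05 rad. It may not be perfectly flush: one corner could have a gap of 1–2 mm at the rail.
- **Glue tube, nippers and copper strip:** an image comparison with the start gave a shift of 0.5–0.7 pixel (about 1 mm) for all three. I took that as an artefact of the method; the limit is 15 mm.

Two things did not go as planned. An early approach pose was out of reach with the elbow joint at its range limit, so I corrected it before touching the crate. The first automatic fit of the crate's outline was also too big, so I used hand-picked corners instead.

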